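# Swap the brakes on two mould dollies

### The job

The dolly carrying the white pattern has just been rolled up for ramming: push its brake pedal fully down to lock it. Then flick the brake pedal of the dolly with the empty box fully up, so that it can be rolled away. Leave the brake pedal of the dolly with the blue pattern as it is.

Things in the scene. Friction and masses are not known exactly. Their poses are not given: they have to be found in the camera images.
- white_pedal (a point): Centre of the red pad (36 long, 30 wide, 12 thick, mm) of the brake pedal on the yellow dolly whose box holds a WHITE pattern in red sand. x axis: along the pedal to its level hinge, 80 mm away, 75 mm above the bench; y: across the pad, along the hinge; z: out of the pad's top. Starts up or nearly; fully up it points 35 deg above level (pad centre 121 mm high), fully down 17 deg below level (52 mm).
- empty_pedal (a point): Same point, axes, sizes and swing on the identical dolly whose plywood box is EMPTY; starts down or nearly. Every hinge is stiff (about 5 N at the pad, either way), springless, and stays where it is left. The pad can be pinched across its 30 mm width from above and carried up about the hinge; there is free room beside and below it.
- blue_pedal (a point): Same point, axes, sizes and swing on the identical dolly whose box holds a round BLUE pattern in red sand; starts up or nearly. All three dollies (220 x 190 mm, boxes up to 112 mm high) stand fixed side by side in any order, up to 9 deg askew; each pedal sticks out of the middle of the side facing the robot, the hinge 120 mm from the dolly's centre.

How it is judged:
By the outcome, as a careful person would: the job done as asked, in the order asked, and still so for the second after the job is handed in, with the robot touching nothing.
It also fails if it takes over 45 s, if anything falls off the work surface, if the arm or the gripper's body presses on something with over 40 N, if the wrist force passes 120 N, or if a joint passes its speed limit or range.

### The arm

A 7-joint arm with a two-finger parallel gripper is mounted at the origin on the work surface. World frame = base frame: x ahead of the robot, y to its left, z up, the work surface at z = 0. Lengths are in m, angles in rad, forces in N, time in s.
With the tool pointing down it reaches from about 0.35 to 0.9 m from the base axis. Payload 8.1 kg.
Tool frame: the origin (TCP) lies midway between the tips of the shut fingers; the grasp point (between the pads) lies 19 mm behind it; z points along the fingers, x is the direction in which the jaws open and shut, and the axes are right-handed (so a half turn about z gives the same grasp; the last joint's range is limited). The gripper opens to 92 mm and grips with 3 to 60 N. Pads are 19 mm wide; open, the fingers measure 130 mm over their backs; the gripper's body (75 mm by 190 mm) begins 47 mm behind the grasp point.
Start: joints at [1.018, 0.434, 0.025, 1.573, -0.012, 1.134, -0.075], TCP at [0.272, -0.563, 0.19] pointing down, gripper open.
Joint ranges: [-2.62, 2.62], [-0.44, 2.09], [-1.27, 1.32], [0.08, 2.57], [-1.32, 4.46], [0.12, 2], [-2.74, 2.74]. Speed limits (rad/s): [2.22, 2.22, 3.01, 3.01, 3.14, 3.14, 3.14].

### API

Orientations are given as a rotation vector (axis times angle).
In Python, from cell import arm gives the robot as it stands.
- The arm moves only by the tool jog_arm, never from a script. Its argument "commands" is a list of rows, each an object with "translation": the shift along the tool's x, y, z in mm, a list of three; "turn": the turn, a rotation vector about the tool's x, y, z in rad, a list of three. A call has 1 to 12 rows; each row is the pose to reach, as a shift and turn from the pose commanded when the call began, along the tool's axes at that moment; what a row does not reach only later rows make up. A row lasts 1/12 s, in which the tool goes at most 41.7 mm and 7.16 degrees, less where a joint would pass 70% of its speed; a pose out of reach is approached as far as the arm can. A call with a gripper value outside its range is refused whole. "claw" is the closure, from -1 (fully open) to 1 (shut), so that 0 is half open, set as the call begins (left out, the last holds). The fingers move at their own pace and stop on an object; "grip_force" is the grip in N (left out, the last holds). Time passes only in rows, so rows that repeat a pose let the fingers close. It gives the time, the measured TCP pose, the force and the opening at its end, in the units of the state.
- arm.observe(): the state, without advancing time (a new reading comes with each control period).
- arm.get_image(name): name is "scene" or "top" or "wrist"; returns the picture (400x640x3 uint8, blue, green, red); there is no depth.
- arm.camera_info(name): a dict with "vertical_fov" (degrees; the focal length in pixels is half the picture's height over the tangent of half this angle, whatever the lens; pixels are square), "cx", "cy" (the principal point, pixels), "eye" and "rotation" of the camera in the world. Camera axes: x right, y up, looking along -z (the intrinsics and any distortion apply to the point x, -y, -z); pixel columns grow to the right and rows downward; lengths in m; the calibration is good to about 2 mm. The wrist camera is an equidistant fisheye: a pixel r from the principal point sees the ray r / f radians off the axis. A picture is of the moment at which its call begins: read the wrist's pose just before it. camera_info takes no time and is no camera call; for the wrist camera it gives the pose at the moment of the call.
- arm.sign_off(): hands the job in, once; it reports no verdict.
Trained networks look in the newest picture that a camera, given by its name, has taken for a name from the list of things; names that differ only in an ending like _2 or _b are one class to them, and where a whole thing is asked for, a point or a joint stands for the part that bears it (a point fixed in the world has none). Each returns a list of dicts, best first, with "confidence" (0 to 1); they miss things now and then, are a little off and sometimes report something else, mostly with a low value. They report only what shows in the picture. A call takes as long as a camera call.
- arm.trace(camera, query): "region" (400x640 bool, what is visible of it) and "box" ([left, top, width, height] in pixels, round what is visible of it).
- arm.landmark_of(camera, query): "at" ([column, row] in pixels: a listed point, or the origin of a listed thing).
The state is a dict: "clock": time; "joints": joint angles; "dq": joint speeds; "joint_efforts": joint torques, N m; "position": TCP position; "ee_rot": TCP orientation; "force": force on the tool from outside, world axes, zero at the start; "ft_torque": the same for the moment, N m; "width": opening from 0.0 (shut) to 1.0 (fully open).
Only numpy, scipy, OpenCV 4.12 (cv2) and the standard library are available. Lean on these libraries where they do the work, as an engineer would, in place of code of your own. Each camera call takes 0.05 s, during which the arm holds its last target. There are 200 camera calls.

## Working session

There is one attempt and no reset: what is moved stays moved. The work goes in short steps, Python scripts to look and compute and a tool call to move; the robot and the scene stay as the last step left them, time stands still between calls to the robot, and variables do not carry over. Pictures are saved under pics/ and viewed, about 8 in all and at most 12, crops included, and the job is handed in when it is done.

Besides the shell and the picture viewer there is one more tool, called after "Request:" as name(argument=value, ...), one argument or row to a line, values as JSON. jog_arm: Moves the arm, as the interface text tells. Its arguments: {"type":"object","properties":{"commands":{"type":"array","items":{"type":"object","properties":{"translation":{"type":"array","items":{"type":"number"}},"turn":{"type":"array","items":{"type":"number"}}}}},"claw":{"type":"number"},"grip_force":{"type":"number"}},"required":["commands"]}

```bash
mkdir -p pics; ls
cat > h.py <<'E'
import numpy as np, cv2
from cell import arm
from scipy.spatial.transform import Rotation as R
def ray(ci,uv,fish=False):
    f=200/np.tan(np.radians(ci["vertical_fov"])/2)
    x=(uv[0]-ci["cx"])/f; y=(uv[1]-ci["cy"])/f
    if fish:
        r=np.hypot(x,y); d=np.array([np.sin(r)*x/r,-np.sin(r)*y/r,-np.cos(r)])
    else: d=np.array([x,-y,-1.])
    Rm=np.array(ci["rotation"]); Rm=Rm if Rm.shape==(3,3) else R.from_rotvec(Rm).as_matrix()
    d=Rm@d; return np.array(ci["eye"]),d/np.linalg.norm(d)
def atz(ci,uv,z,fish=False):
    e,d=ray(ci,uv,fish); return e+d*(z-e[2])/d[2]
def tri(*rs):
    A=0;b=0
    for e,d in rs:
        P=np.eye(3)-np.outer(d,d);A=A+P;b=b+P@e
    p=np.linalg.solve(A,b); return p,[np.linalg.norm((np.eye(3)-np.outer(d,d))@(p-e)) for e,d in rs]
E
python3 - <<'E'
from h import *
np.set_printoptions(precision=4,suppress=True)
for c in ["scene","top"]:
    im=arm.get_image(c); cv2.imwrite(f"pics/{c}0.png",im)
    ci=arm.camera_info(c); print(c,ci)
    for q in ["white_pedal","empty_pedal","blue_pedal"]:
        for r in arm.landmark_of(c,q)[:3]: print(q,r)
s=arm.observe(); print(s)
E
```

```text
pics
scene {'vertical_fov': 53.792127343252716, 'cx': 314.7314281246357, 'cy': 196.43710257827095, 'eye': array([0.9818, 0.3455, 0.6407]), 'rotation': array([0.467 , 0.9381, 2.0108])}
white_pedal {'at': [459.6, 265.8], 'confidence': 0.97}
empty_pedal {'at': [314.3, 251.5], 'confidence': 0.56}
blue_pedal {'at': [203.1, 175.3], 'confidence': 0.93}
top {'vertical_fov': 53.68277953301815, 'cx': 320.2398290182361, 'cy': 199.4712573686625, 'eye': array([0.4113, 0.003 , 1.106 ]), 'rotation': array([ 0.0782, -0.1179, -1.5747])}
white_pedal {'at': [196.8, 213.6], 'confidence': 0.74}
empty_pedal {'at': [194.3, 213.0], 'confidence': 0.74}
empty_pedal {'at': [297.2, 192.5], 'confidence': 0.73}
blue_pedal {'at': [409.4, 186.7], 'confidence': 0.89}
{'clock': 0.4, 'joints': array([ 1.0184,  0.4346,  0.025 ,  1.5734, -0.0116,  1.1341, -0.0751]), 'dq': array([-0.0002,  0.0002,  0.0014, -0.0022,  0.0021,  0.002 , -0.0007]), 'joint_efforts': array([ -0.0015, -66.6978,   0.9824, -31.4411,  -0.0608,   0.0356,
         0.0001]), 'position': array([ 0.2716, -0.5628,  0.1899]), 'ee_rot': array([-2.6607,  1.6702,  0.0004]), 'force': array([ 0.3141,  0.3992, -0.2843]), 'ft_torque': array([ 0.0336, -0.006 , -0.0036]), 'width': 0.9979176459769543}
```

View pics/top0.png

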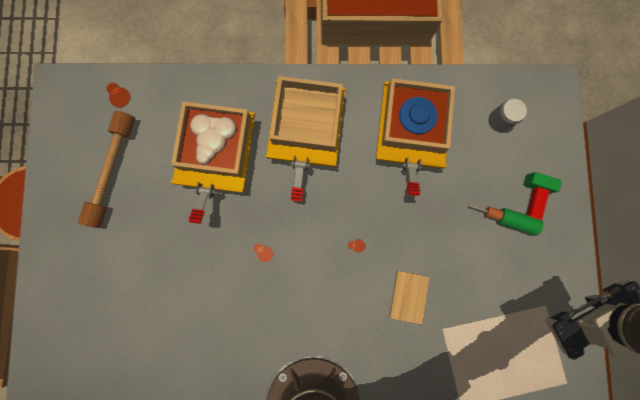

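View pics/scene0.png

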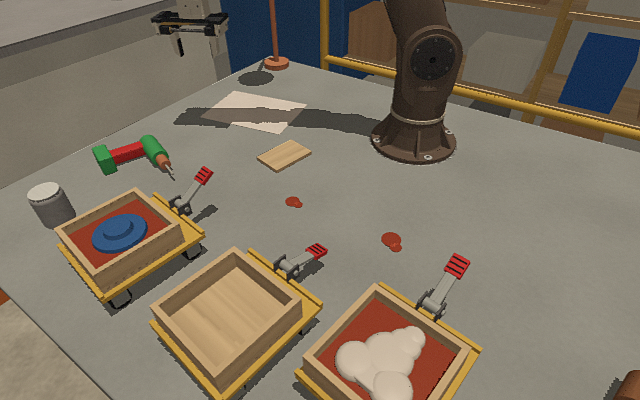

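Run:
```python
from h import *
np.set_printoptions(precision=4,suppress=True)
cs=arm.camera_info("scene");ct=arm.camera_info("top")
S={"w":(459.6,265.8),"e":(314.3,251.5),"b":(203.1,175.3)}
T={"1":(195.5,213.3),"2":(297.2,192.5),"3":(409.4,186.7)}
for a in S:
  for b in T: print(a,b,*tri(ray(cs,S[a]),ray(ct,T[b])))
# pedal-red regions in top
im=cv2.imread("pics/top0.png");h=cv2.cvtColor(im,cv2.COLOR_BGR2HSV)
m=(((h[...,0]<8)|(h[...,0]>172))&(h[...,1]>130)&(h[...,2]>60)).astype(np.uint8)
n,l,st,ce=cv2.connectedComponentsWithStats(m)
for i in range(1,n):
  if st[i,4]>40: print(st[i],ce[i],im[l==i].mean(0))
```

```text
w 1 [0.5008 0.2905 0.1203] [np.float64(0.00285803485772315), np.float64(0.002858034857723085)]
w 2 [0.5343 0.165  0.1387] [np.float64(0.13114768220152623), np.float64(0.13114768220152626)]
w 3 [0.5663 0.0565 0.2887] [np.float64(0.25686180961043975), np.float64(0.2568618096104398)]
e 1 [0.5725 0.1831 0.1949] [np.float64(0.11253640202368385), np.float64(0.11253640202368373)]
e 2 [0.562  0.0382 0.0539] [np.float64(0.000748431332629508), np.float64(0.0007484313326294971)]
e 3 [ 0.5385 -0.1378  0.0056] [np.float64(0.14221051603926083), np.float64(0.14221051603926083)]
b 1 [0.62   0.1201 0.3806] [np.float64(0.16899473862837872), np.float64(0.16899473862837863)]
b 2 [ 0.6079 -0.0275  0.2576] [np.float64(0.09445855566727837), np.float64(0.09445855566727848)]
b 3 [ 0.5668 -0.2491  0.1238] [np.float64(0.001124673169827286), np.float64(0.0011246731698272463)]
[397  97  15  36  49] [401.9592 113.551 ] [ 35.7347  51.6327 126.2653]
[413  96  27  36  58] [430.5517 108.7241] [ 35.6724  51.0172 126.8793]
[407 182  13  14 160] [413.1187 188.4563] [ 22.8438  29.1438 132.7188]
[291 187  12  15 155] [296.5355 193.9613] [ 27.8516  36.0581 149.6839]
[527 187  23  33 495] [537.7273 202.5475] [ 13.9535  21.6101 158.6667]
[189 209  15  15 168] [195.7738 215.744 ] [ 21.9702  28.3274 137.1369]
```

The top view shows, left to right, the white dolly (pad at about 196,214), the empty dolly (297,193) and the blue dolly (409,187). The scene view agrees: white pad (459,266), empty pad (314,252), blue pad (203,175). Triangulated pad heights are 120, 54 and 124 mm with residuals under 3 mm, which matches up, down and up. Next I need the yaw of each dolly.

```bash
cat >> h.py <<'E'
np.set_printoptions(precision=4,suppress=True)
def go(p,yaw_deg):
    "tool-frame shift (mm) and turn to put TCP at p, pointing down, tool x at yaw"
    s=arm.observe(); Rc=R.from_rotvec(s["ee_rot"])
    c,n=np.cos(np.radians(yaw_deg)),np.sin(np.radians(yaw_deg))
    Rt=R.from_matrix(np.array([[c,n,0],[n,-c,0],[0,0,-1.]]))
    print("pos",s["position"],"->",p,"shift",Rc.inv().apply(np.array(p)-s["position"])*1000,"turn",(Rc.inv()*Rt).as_rotvec(), "down-dir in tool",Rc.inv().apply([0,0,-1]))
E
python3 - <<'E'
from h import *
ct=arm.camera_info("top")
C={"w":[(182,104),(249,110),(241,172),(175,166)],"e":[(279,79),(343,85),(337,156),(271,150)],"b":[(388,81),(454,85),(447,151),(384,146)]}
P={"w":(.501,.2905),"e":(.562,.038),"b":(.567,-.249)}
for k in C:
    q=np.array([atz(ct,u,.105)[:2] for u in C[k]])
    yx=lambda v:np.degrees(np.arctan2(v[1],v[0]))
    a=[yx(q[0]-q[3]),yx(q[1]-q[2]),yx(q[0]-q[1])-90,yx(q[3]-q[2])-90]
    c=q.mean(0); d=c-P[k]
    print(k,"yaws",np.array(a),"center",c,"pad->centre yaw",yx(d),np.hypot(*d))
for c in ["top"]:
    arm.get_image(c)
    for q in ["white_pedal","empty_pedal"]:
        for r in arm.trace(c,q)[:2]: print(q,r["box"],r["confidence"])
go((.495,.29,.19),-98)
E
python3 -c "
import cv2
a=cv2.imread('pics/top0.png');b=cv2.imread('pics/scene0.png')
f=lambda i,x,y,w:cv2.resize(i[y:y+w,x:x+w],(390,290*390//390),interpolation=2) if 0 else cv2.resize(i[y:y+w,x:x+w],(390,390),interpolation=cv2.INTER_CUBIC)
import numpy as np
cv2.imwrite('pics/crop.png',np.hstack([f(a,165,150,75),f(a,265,145,75)]))"
```

```text
w yaws [-4.1369 -6.239  -5.2559 -5.4642] center [0.6992 0.2564] pad->centre yaw -9.767469930200301 0.201119786353761
e yaws [-5.8299 -5.4803 -5.4342 -5.4143] center [0.7545 0.0086] pad->centre yaw -8.673658082002273 0.19474951762215406
b yaws [-5.0467 -8.6794 -3.4407 -4.712 ] center [ 0.7593 -0.2837] pad->centre yaw -10.215744880114471 0.1954407164466113
white_pedal [190.1, 186.6, 20.6, 38.2] 0.92
empty_pedal [292.1, 161.0, 16.9, 42.8] 0.93
pos [ 0.2717 -0.5629  0.19  ] -> (0.495, 0.29, 0.19) shift [-671.0004 -571.8131    0.0291] turn [-0.     -0.      0.5893] down-dir in tool [-0.  0.  1.]
```

View pics/crop.png

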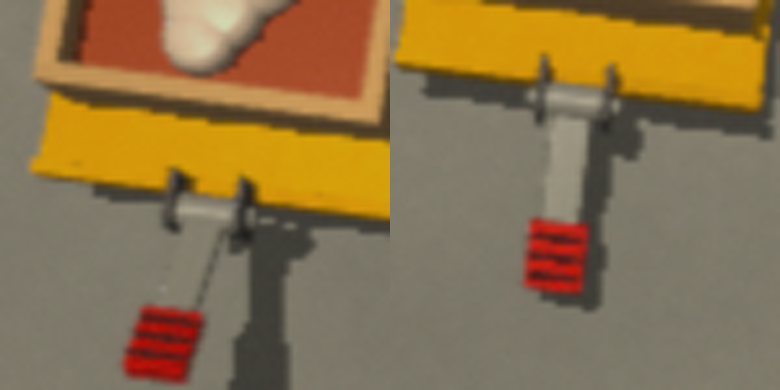

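The crop shows the white pad at about (196.3,216.3) with its hinge at (205,191), and the empty pad at (296.7,194.2) with its hinge at (301.5,164.2). The heights are known, so I can check the yaw from these.

Run:
```python
from h import *
ct=arm.camera_info("top")
for n,p,z,h in [("w",(196.3,216.3),.124,(205,191)),("e",(296.7,194.2),.058,(301.5,164.2))]:
    P=atz(ct,p,z);H=atz(ct,h,.075); d=(H-P)[:2]; print(n,P,H,np.hypot(*d),np.degrees(np.arctan2(d[1],d[0])))
```

```text
w [0.494  0.2845 0.124 ] [0.5644 0.278  0.075 ] 0.0707030902166135 -5.280820608253488
e [0.5572 0.0388 0.058 ] [0.6353 0.0254 0.075 ] 0.07917038055299679 -9.708186213203888
```

Request:
jog_arm(
  commands=[
    {"translation": [-30, -25, 0], "turn": [0, 0, 0.05]},
    {"translation": [-60, -50, 0], "turn": [0, 0, 0.1]},
    {"translation": [-90, -75, 0], "turn": [0, 0, 0.15]},
    {"translation": [-120, -100, 0], "turn": [0, 0, 0.2]},
    {"translation": [-150, -126, 0], "turn": [0, 0, 0.25]},
    {"translation": [-180, -152, 0], "turn": [0, 0, 0.3]},
    {"translation": [-210, -178, 0], "turn": [0, 0, 0.35]},
    {"translation": [-240, -204, 0], "turn": [0, 0, 0.4]},
    {"translation": [-270, -230, 0], "turn": [0, 0, 0.45]},
    {"translation": [-300, -256, 0], "turn": [0, 0, 0.5]},
    {"translation": [-330, -281, 0], "turn": [0, 0, 0.55]},
    {"translation": [-360, -307, 0], "turn": [0, 0, 0.56]},
  ],
  claw=1,
  grip_force=40,
)

```text
clock: 1.55
position: [0.3918, -0.1034, 0.1904]
ee_rot: [-2.092, 2.344, -0.002]
force: [0.3, -0.0, -0.1]
width: 0.177
```

Run:
```python
from h import *
go((.492,.286,.18),-95.5)
```

```text
pos [ 0.3918 -0.1034  0.1904] -> (0.492, 0.286, 0.18) shift [-398.2843  -55.4732   10.295 ] turn [-0.001  -0.0004 -0.0175] down-dir in tool [-0.0004  0.001   1.    ]
```

Request:
jog_arm(
  commands=[
    {"translation": [-36, -5, 0], "turn": [0, 0, 0]},
    {"translation": [-72, -10, 0], "turn": [0, 0, 0]},
    {"translation": [-108, -15, 0], "turn": [0, 0, 0]},
    {"translation": [-144, -20, 0], "turn": [0, 0, 0]},
    {"translation": [-180, -25, 0], "turn": [0, 0, 0]},
    {"translation": [-216, -30, 0], "turn": [0, 0, 0]},
    {"translation": [-252, -35, 0], "turn": [0, 0, 0]},
    {"translation": [-288, -40, 0], "turn": [0, 0, 0]},
    {"translation": [-324, -45, 0], "turn": [0, 0, 0]},
    {"translation": [-360, -50, 0], "turn": [0, 0, 0]},
    {"translation": [-398, -55, 5], "turn": [0, 0, -0.01]},
    {"translation": [-398, -55, 10], "turn": [0, 0, -0.02]},
  ],
)

```text
clock: 2.55
position: [0.49, 0.293, 0.1802]
ee_rot: [-2.124, 2.308, 0.006]
force: [0.2, 0.5, 0.5]
width: 0.007
```

Run:
```python
from h import *
go((.492,.286,.05),-95.5)
ci=arm.camera_info("wrist")
im=arm.get_image("wrist")
a=[x for x in arm.landmark_of("wrist","white_pedal")[:2]]
print(a,[atz(ci,x["at"],.12,True) for x in a])
im2=arm.get_image("scene"); cv2.imwrite("pics/w1.png",np.vstack([im[:300,:], im2[120:,:]])[:600])
```

```text
pos [0.49   0.293  0.1802] -> (0.492, 0.286, 0.05) shift [  7.5719  -2.5232 130.2004] turn [-0.0003  0.0059  0.0129] down-dir in tool [0.0059 0.0003 1.    ]
[{'at': [319.7, 194.3], 'confidence': 0.84}] [array([0.4962, 0.2899, 0.12  ])]
```

View pics/w1.png

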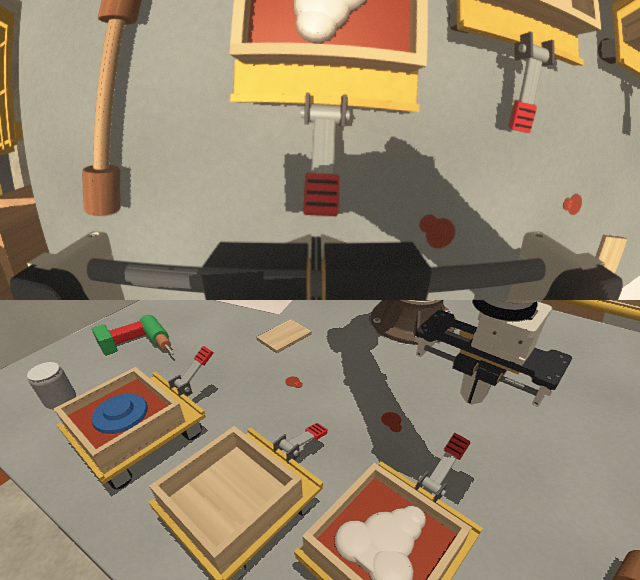

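Wrist view: the pad at (321,194) is in line with the shut fingers at column 316 and its yaw looks aligned. The scene view agrees. Now the push down.

Request:
jog_arm(
  commands=[
    {"translation": [4, -2, 25], "turn": [0, 0, 0]},
    {"translation": [4, -2, 45], "turn": [0, 0, 0]},
    {"translation": [4, -2, 55], "turn": [0, 0, 0]},
    {"translation": [4, -2, 63], "turn": [0, 0, 0]},
    {"translation": [4, -2, 71], "turn": [0, 0, 0]},
    {"translation": [4, -2, 79], "turn": [0, 0, 0]},
    {"translation": [4, -2, 87], "turn": [0, 0, 0]},
    {"translation": [4, -2, 95], "turn": [0, 0, 0]},
    {"translation": [4, -2, 103], "turn": [0, 0, 0]},
    {"translation": [4, -2, 110], "turn": [0, 0, 0]},
    {"translation": [4, -2, 116], "turn": [0, 0, 0]},
    {"translation": [4, -2, 119], "turn": [0, 0, 0]},
  ],
)

```text
clock: 3.7
position: [0.4913, 0.2803, 0.0602]
ee_rot: [2.119, -2.319, -0.001]
force: [-2.7, 0.4, 3.0]
width: 0.005
```

Request:
jog_arm(
  commands=[
    {"translation": [0, 0, 2], "turn": [0, 0, 0]},
    {"translation": [0, 0, 4], "turn": [0, 0, 0]},
    {"translation": [0, 0, 6], "turn": [0, 0, 0]},
    {"translation": [0, 0, 6], "turn": [0, 0, 0]},
  ],
)

```text
clock: 4.03
position: [0.4918, 0.2802, 0.0548]
ee_rot: [2.119, -2.319, -0.0]
force: [0.0, 0.2, 1.0]
width: 0.009
```

Request:
jog_arm(
  commands=[
    {"translation": [0, 0, 2], "turn": [0, 0, 0]},
    {"translation": [0, 0, 4], "turn": [0, 0, 0]},
    {"translation": [0, 0, 4], "turn": [0, 0, 0]},
  ],
)

```text
clock: 4.28
position: [0.4918, 0.2802, 0.0508]
ee_rot: [-2.119, 2.319, 0.0]
force: [-1.8, -0.0, 2.4]
width: 0.007
```

Run:
```python
from h import *
s=arm.observe();print(s["position"],s["force"])
im=arm.get_image("wrist");print(arm.landmark_of("wrist","white_pedal")[:1])
im2=arm.get_image("scene");print(arm.landmark_of("scene","white_pedal")[:1])
cv2.imwrite("pics/w2.png",np.vstack([cv2.resize(im[60:260,200:440],(640,533))[:290],cv2.resize(im2[200:360,380:560],(640,569))[:300]]))
```

```text
[0.4918 0.2802 0.0508] [-1.8059 -0.007   2.351 ]
[]
[{'at': [455.2, 277.0], 'confidence': 0.76}]
```

View pics/w2.png

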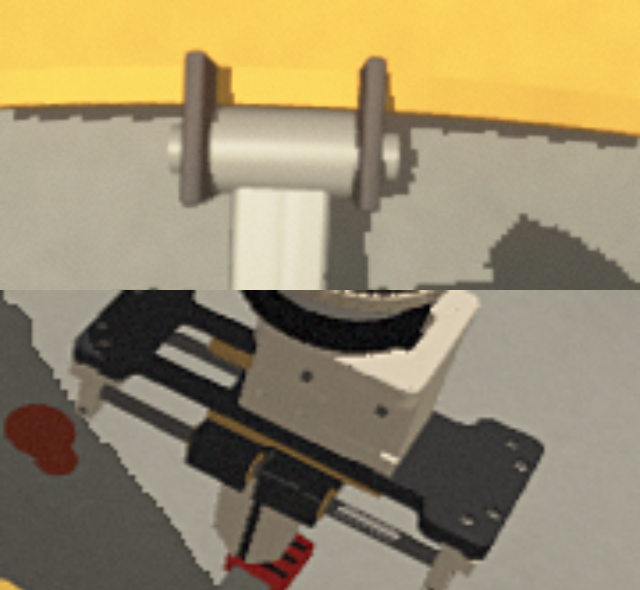

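Run:
```python
from h import *
im2=arm.get_image("scene")
im3=arm.get_image("top")
cv2.imwrite("pics/w3.png",np.hstack([cv2.resize(im2[235:325,410:500],(400,400),interpolation=2),cv2.resize(im3[150:240,160:250],(400,400),interpolation=2)]))
```

```text
(no output)
```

View pics/w3.png

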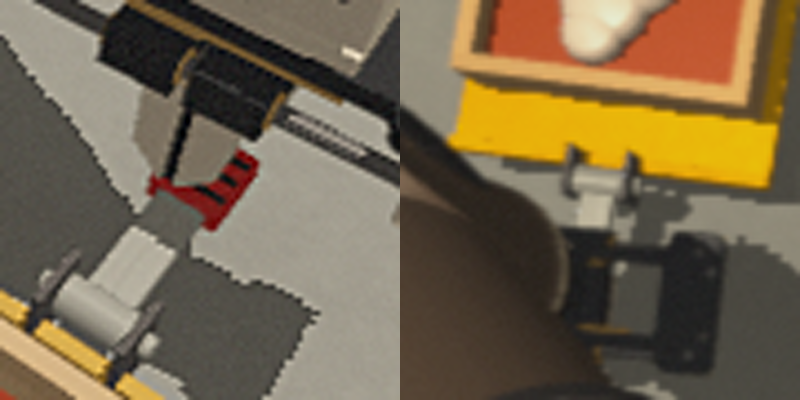

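Scene crop: the shut fingertips rest on the −y half of the red pad, with the pad centre at about (456,278) in the full picture. I'll compare that with the predicted pad position over the swing.

```bash
cat >> h.py <<'E'
def proj(ci,p):
    f=200/np.tan(np.radians(ci["vertical_fov"])/2)
    Rm=R.from_rotvec(ci["rotation"]).as_matrix(); c=Rm.T@(np.array(p)-ci["eye"])
    return np.array([ci["cx"]-f*c[0]/c[2],ci["cy"]+f*c[1]/c[2]])
E
python3 - <<'E'
from h import *
cs=arm.camera_info("scene")
H,r=tri(ray(cs,(410+100/4.444,235+305/4.444)),ray(arm.camera_info("top"),(205,191))); print("hinge",H,r)
y=np.radians(-5.5)
for h in [np.array([.5644,.279,.075]),np.array([.5665,.284,.075])]:
  for a in [35,20,0,-5,-10,-17]:
    t=np.radians(a);u=np.array([-np.cos(y)*np.cos(t),-np.sin(y)*np.cos(t),np.sin(t)]);n=np.array([np.cos(y)*np.sin(t),np.sin(y)*np.sin(t),np.cos(t)])
    print(a,proj(cs,h+.08*u), "top end edge mid",proj(cs,h+.098*u+.006*n),"near",proj(cs,h+.062*u+.006*n), "hinge",proj(cs,h))
arm.get_image("scene")
for q in ["white_pedal"]: print(arm.landmark_of("scene",q),[x["box"] for x in arm.trace("scene",q)])
E
```

```text
hinge [0.5635 0.2783 0.0779] [np.float64(0.0011441981369588994), np.float64(0.0011441981369589745)]
35 [455.1258 263.5331] top end edge mid [460.082  253.5431] near [449.5669 272.2196] hinge [431.6727 305.2032]
20 [455.3152 267.1561] top end edge mid [460.6022 257.5404] near [450.2865 274.1224] hinge [431.6727 305.2032]
0 [453.2241 275.4295] top end edge mid [458.4205 267.1148] near [449.3243 279.6474] hinge [431.6727 305.2032]
-5 [452.3263 277.9936] top end edge mid [457.4181 270.117 ] near [448.7652 281.4784] hinge [431.6727 305.2032]
-10 [451.2938 280.7188] top end edge mid [456.2521 273.3173] near [448.0891 283.461 ] hinge [431.6727 305.2032]
-17 [449.638  284.7693] top end edge mid [454.3641 278.0884] near [446.9573 286.4634] hinge [431.6727 305.2032]
35 [457.6111 265.6502] top end edge mid [462.607  255.6177] near [452.0485 274.4059] hinge [434.0606 307.5704]
20 [457.737  269.2372] top end edge mid [463.0485 259.5689] near [452.72  276.273] hinge [434.0606 307.5704]
0 [455.564 277.491] top end edge mid [460.7651 269.116 ] near [451.6927 281.7735] hinge [434.0606 307.5704]
-5 [454.6471 280.0551] top end edge mid [459.739  272.1171] near [451.1181 283.6024] hinge [434.0606 307.5704]
-10 [453.5964 282.7824] top end edge mid [458.5504 275.3186] near [450.4268 285.5846] hinge [434.0606 307.5704]
-17 [451.9166 286.8387] top end edge mid [456.6325 280.0949] near [449.2748 288.5891] hinge [434.0606 307.5704]
[{'at': [454.7, 276.5], 'confidence': 0.79}] [[424.0, 270.7, 42.5, 44.7]]
```

Run:
```python
from h import *
cs=arm.camera_info("scene")
y=np.radians(-5.5); l=np.array([-np.sin(y),np.cos(y),0])
h=np.array([.5644,.2815,.075])
print("tip",proj(cs,arm.observe()["position"]))
for a in [5,0,-5,-10,-17]:
    t=np.radians(a);u=np.array([-np.cos(y)*np.cos(t),-np.sin(y)*np.cos(t),np.sin(t)]);n=np.array([np.cos(y)*np.sin(t),np.sin(y)*np.sin(t),np.cos(t)])
    c=lambda s,w,k:(proj(cs,h+s*u+w*l+k*n)-[410,235])*4.444
    print(a,"farR top",c(.098,.015,.006),"nearR bot",c(.062,.015,-.006),"nearL top",c(.062,-.015,.006),"farL top",c(.098,-.015,.006),"hinge",c(0,0,0))
print("tip crop",(proj(cs,arm.observe()["position"])-[410,235])*4.444)
```

```text
tip [445.4167 284.7486]
5 farR top [260.9922 152.0084] nearR bot [213.8355 231.3144] nearL top [147.2592 174.2542] farL top [189.8141 114.5849] hinge [102.6951 315.2229]
0 farR top [256.8979 164.3346] nearR bot [210.4784 240.2594] nearL top [145.5049 181.6791] farL top [186.4095 126.9682] hinge [102.6951 315.2229]
-5 farR top [252.0536 177.6664] nearR bot [206.6478 249.8162] nearL top [143.1983 189.8296] farL top [182.2205 140.3146] hinge [102.6951 315.2229]
-10 farR top [246.5053 191.9032] nearR bot [202.374  259.9174] nearL top [140.3632 198.6416] farL top [177.2897 154.5242] hinge [102.6951 315.2229]
-17 farR top [237.643  213.1657] nearR bot [195.7059 274.8432] nearL top [135.5553 211.9645] farL top [169.2238 175.6803] hinge [102.6951 315.2229]
tip crop [157.3918 221.0828]
```

Run:
```python
from h import *
cs=arm.camera_info("scene")
print(proj(cs,(.490,.290,.1802)),proj(cs,(.490,.290,.2)))
s=arm.observe(); print({k:s[k] for k in ["position","force","ft_torque","width","joints"]})
print(R.from_rotvec(s["ee_rot"]).as_matrix())
im=arm.get_image("scene")
a=cv2.imread("pics/w1.png")[300:]
cv2.imwrite("pics/w4.png",np.hstack([cv2.resize(a[20:140,420:540],(390,390),interpolation=2),cv2.resize(im[255:300,430:475],(390,390),interpolation=2)]))
```

```text
[468.0276 236.8793] [471.0135 228.0644]
{'position': array([0.4919, 0.28  , 0.051 ]), 'force': array([0.0948, 0.1638, 0.1172]), 'ft_torque': array([0.0303, 0.0153, 0.0035]), 'width': 0.00573756837542492, 'joints': array([-0.3234,  0.5298, -0.4026,  1.8467,  0.2746,  0.8198, -2.5267])}
[[-0.0904 -0.9959  0.0001]
 [-0.9959  0.0904 -0.0002]
 [ 0.0002 -0.0001 -1.    ]]
```

View pics/w4.png

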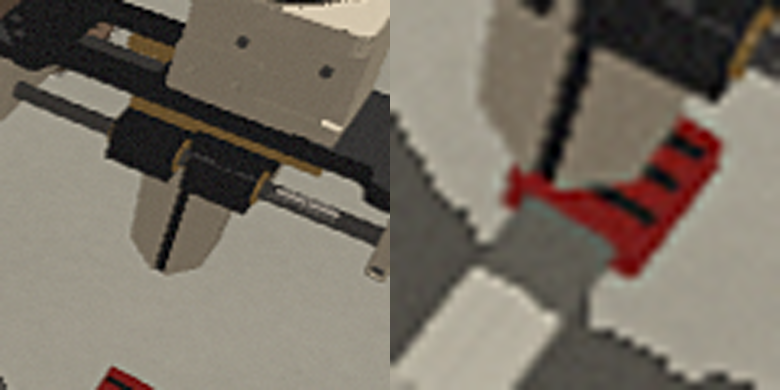

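Before contact, the visible fingertip projected at (470,224), while the reported TCP projects to (468,237). So the real tips sit about 28 mm above the reported TCP. That fits the pad now reading about +3°, still being pushed, with the tips resting on it. I'll keep going down and watch both the force and the picture.

Request:
jog_arm(
  commands=[
    {"translation": [0, 0, 3], "turn": [0, 0, 0]},
    {"translation": [0, 0, 6], "turn": [0, 0, 0]},
    {"translation": [0, 0, 9], "turn": [0, 0, 0]},
    {"translation": [0, 0, 12], "turn": [0, 0, 0]},
  ],
)

```text
clock: 5.12
position: [0.4912, 0.2803, 0.0387]
ee_rot: [2.119, -2.319, -0.001]
force: [-3.1, 0.2, 4.2]
width: 0.005
```

```bash
cat >> h.py <<'E'
def pad(cam,q):
    arm.get_image(cam); print(cam,q,[(x["at"],x["confidence"]) for x in arm.landmark_of(cam,q)[:2]])
def st():
    s=arm.observe(); print(s["clock"],s["position"],"F",s["force"],"w",s["width"])
E
python3 - <<'E'
from h import *
st();pad("scene","white_pedal")
E
```

```text
5.1167 [0.4912 0.2803 0.0387] F [-3.145   0.1583  4.2255] w 0.004771011009979074
scene white_pedal [([453.6, 279.2], 0.78), ([204.8, 174.5], 0.73)]
```

Request:
jog_arm(
  commands=[
    {"translation": [0, 0, 3], "turn": [0, 0, 0]},
    {"translation": [0, 0, 6], "turn": [0, 0, 0]},
    {"translation": [0, 0, 9], "turn": [0, 0, 0]},
  ],
)

```text
clock: 5.47
position: [0.4922, 0.2802, 0.0299]
ee_rot: [-2.118, 2.319, -0.001]
force: [-0.2, -1.6, 4.3]
width: 0.003
```

Run:
```python
from h import *
st();pad("scene","white_pedal")
```

```text
5.4667 [0.4922 0.2802 0.0299] F [-0.1763 -1.5932  4.2872] w 0.003144021087717069
scene white_pedal [([452.6, 282.7], 0.7)]
```

Request:
jog_arm(
  commands=[
    {"translation": [0, 0, 2], "turn": [0, 0, 0]},
    {"translation": [0, 0, 4], "turn": [0, 0, 0]},
  ],
)

```text
clock: 5.73
position: [0.4926, 0.2802, 0.0262]
ee_rot: [-2.118, 2.319, -0.001]
force: [1.8, -1.0, 4.7]
width: 0.008
```

Request:
jog_arm(
  commands=[
    {"translation": [0, 0, 2], "turn": [0, 0, 0]},
    {"translation": [0, 0, 4], "turn": [0, 0, 0]},
  ],
)

```text
clock: 5.9
position: [0.4933, 0.2804, 0.0241]
ee_rot: [-2.117, 2.318, -0.003]
force: [-9.3, -8.8, 47.9]
width: 0.003
```

The force jumped to 48 N, so the pedal is on its stop. Lifting off.

Request:
jog_arm(
  commands=[
    {"translation": [0, 0, -5], "turn": [0, 0, 0]},
    {"translation": [0, 0, -25], "turn": [0, 0, 0]},
    {"translation": [0, 0, -55], "turn": [0, 0, 0]},
    {"translation": [0, 0, -90], "turn": [0, 0, 0]},
    {"translation": [0, 0, -125], "turn": [0, 0, 0]},
    {"translation": [20, 5, -145], "turn": [0, 0, 0]},
    {"translation": [55, 5, -150], "turn": [0, 0, 0]},
    {"translation": [90, 0, -150], "turn": [0, 0, 0]},
    {"translation": [120, -5, -150], "turn": [0, 0, 0]},
    {"translation": [120, -5, -150], "turn": [0, 0, 0]},
  ],
  claw=-0.2,
)

```text
clock: 6.73
position: [0.4866, 0.1526, 0.1715]
ee_rot: [2.107, -2.325, 0.005]
force: [-0.4, -0.8, -0.4]
width: 0.597
```

Run:
```python
from h import *
st();pad("scene","white_pedal");pad("top","white_pedal")
cs=arm.camera_info("scene")
im=arm.get_image("scene")
ci=arm.camera_info("wrist");im2=arm.get_image("wrist")
for z in (.052,.06):
  print([atz(ci,x["at"],z,True) for x in arm.landmark_of("wrist","white_pedal")[:1]],[atz(ci,x["at"],z,True) for x in arm.landmark_of("wrist","empty_pedal")[:1]])
print(ci["eye"],ci["rotation"],"TCP proj",proj(cs,arm.observe()["position"]))
cv2.imwrite("pics/w5.png",np.vstack([im2[:300],im[60:360]]))
go((.555,.0385,.10),-96.5)
```

```text
6.7333 [0.4866 0.1526 0.1715] F [-0.3788 -0.849  -0.366 ] w 0.5969398767046333
scene white_pedal [([452.6, 291.1], 0.88)]
top white_pedal []
[array([0.4885, 0.2896, 0.052 ])] [array([0.5572, 0.0421, 0.052 ])]
[array([0.4903, 0.2862, 0.06  ])] [array([0.5573, 0.045 , 0.06  ])]
[0.5575 0.1554 0.3661] [-0.2105  0.2321 -1.6471] TCP proj [394.7764 208.8795]
pos [0.4858 0.161  0.1719] -> (0.555, 0.0385, 0.1) shift [115.853  -79.815   71.8589] turn [0.0002 0.0001 0.0245] down-dir in tool [ 0.0001 -0.0002  1.    ]
```

View pics/w5.png

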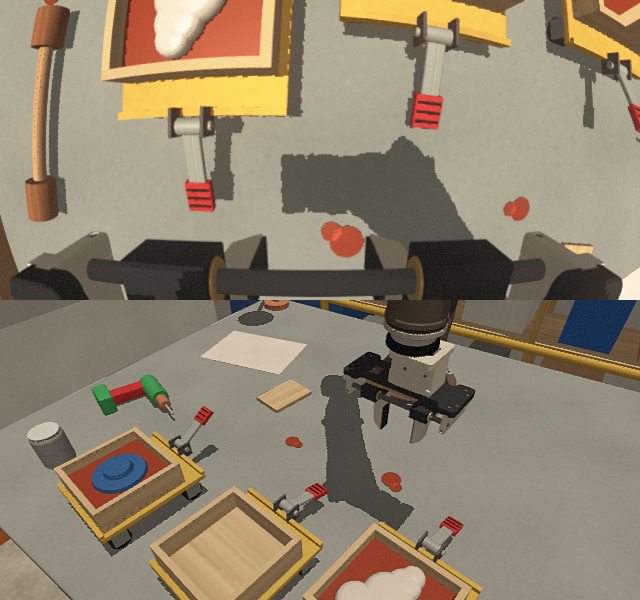

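White pedal: the pad is now at (452.6,291) in the scene view, the lowest of the predicted range, and the wrist view shows it at (200,196) pointing down. The open fingertips show at about (397,192) against a TCP projection of (395,209), which again puts the tips about 30 mm above the reported TCP. I'll allow for that. Moving over the empty pedal at wrist (427,111).

Request:
jog_arm(
  commands=[
    {"translation": [20, -14, 0], "turn": [0, 0, 0]},
    {"translation": [45, -32, 10], "turn": [0, 0, 0.02]},
    {"translation": [70, -50, 25], "turn": [0, 0, 0.025]},
    {"translation": [95, -68, 40], "turn": [0, 0, 0.025]},
    {"translation": [113, -82, 60], "turn": [0, 0, 0.025]},
    {"translation": [113, -82, 75], "turn": [0, 0, 0.025]},
    {"translation": [113, -82, 75], "turn": [0, 0, 0.025]},
    {"translation": [113, -82, 75], "turn": [0, 0, 0.025]},
  ],
)

```text
clock: 7.9
position: [0.5567, 0.041, 0.0965]
ee_rot: [2.09, -2.344, -0.003]
force: [0.1, 0.6, 0.1]
width: 0.6
```

Run:
```python
from h import *
cs=arm.camera_info("scene")
im=arm.get_image("scene");print(arm.landmark_of("scene","empty_pedal")[:1])
ci=arm.camera_info("wrist");im2=arm.get_image("wrist")
for z in (.052,): print([(x["at"],atz(ci,x["at"],z,True)) for x in arm.landmark_of("wrist","empty_pedal")[:1]])
st();p=arm.observe()["position"]
print("TCP proj",proj(cs,p),"+30",proj(cs,p+[0,0,.03]))
cv2.imwrite("pics/w6.png",np.vstack([cv2.resize(im2[60:330,140:500],(400,300)),cv2.resize(im[140:290,230:430],(400,300),interpolation=2)]))
go((.558,.041,.01),-96.5)
```

```text
[{'at': [317.4, 251.2], 'confidence': 0.88}]
[([319.3, 205.0], array([0.5586, 0.0393, 0.052 ]))]
8.1 [0.558  0.0416 0.0983] F [-0.4611 -0.5943  0.4133] w 0.6019601047407819
TCP proj [316.1652 235.2578] +30 [315.9197 223.9639]
pos [0.558  0.0416 0.0983] -> (0.558, 0.041, 0.01) shift [ 0.6842  0.0677 88.3287] turn [-0.0019  0.0008 -0.    ] down-dir in tool [0.0008 0.0019 1.    ]
```

View pics/w6.png

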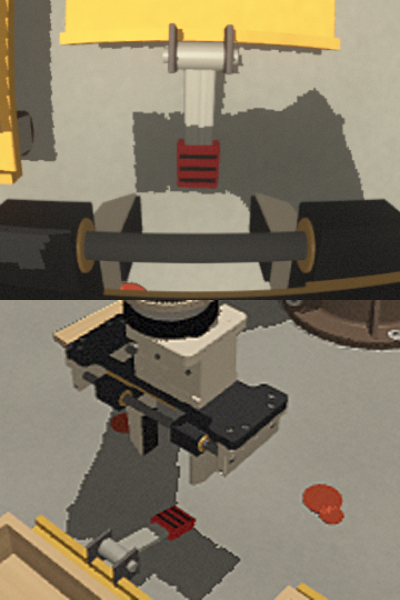

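The wrist view shows the pad centred between the open fingers with its yaw aligned. In the scene view the tips' midpoint (316,224) is exactly the TCP raised by 30 mm. Descending to a TCP of about 0.012, which puts the tips at about 42 mm.

Request:
jog_arm(
  commands=[
    {"translation": [0, 0, 20], "turn": [0, 0, 0]},
    {"translation": [0, 0, 40], "turn": [0, 0, 0]},
    {"translation": [0, 0, 55], "turn": [0, 0, 0]},
    {"translation": [0, 0, 65], "turn": [0, 0, 0]},
    {"translation": [0, 0, 73], "turn": [0, 0, 0]},
    {"translation": [0, 0, 80], "turn": [0, 0, 0]},
    {"translation": [0, 0, 86], "turn": [0, 0, 0]},
    {"translation": [0, 0, 86], "turn": [0, 0, 0]},
  ],
)

```text
clock: 8.77
position: [0.5571, 0.0403, 0.0104]
ee_rot: [2.09, -2.345, -0.001]
force: [0.3, 0.1, 0.1]
width: 0.599
```

Run:
```python
from h import *
st()
im=arm.get_image("scene");print(arm.landmark_of("scene","empty_pedal")[:1])
im2=arm.get_image("wrist")
cv2.imwrite("pics/w7.png",np.vstack([cv2.resize(im2[60:330,140:500],(400,300)),cv2.resize(im[180:280,260:390],(400,300),interpolation=2)]))
```

```text
8.7667 [0.5571 0.0403 0.0104] F [0.3164 0.0842 0.0619] w 0.5986368628836135
[{'at': [313.2, 250.4], 'confidence': 0.63}]
```

View pics/w7.png

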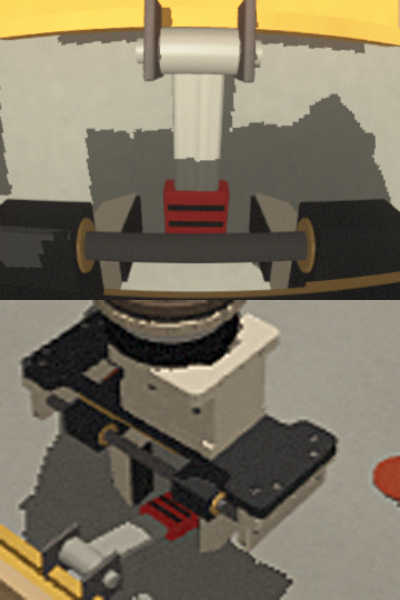

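The pad sits between the two fingers in both views, with the tips level with or just below it. I'll move 6 mm toward the hinge and close.

Request:
jog_arm(
  commands=[
    {"translation": [0, -6, 0], "turn": [0, 0, 0]},
  ],
)

```text
clock: 9.0
position: [0.563, 0.0398, 0.0115]
ee_rot: [2.09, -2.345, 0.0]
force: [-0.4, 0.1, -0.8]
width: 0.599
```

Request:
jog_arm(
  commands=[
    {"translation": [0, 0, 0], "turn": [0, 0, 0]},
    {"translation": [0, 0, 0], "turn": [0, 0, 0]},
    {"translation": [0, 0, 0], "turn": [0, 0, 0]},
    {"translation": [0, 0, 0], "turn": [0, 0, 0]},
    {"translation": [0, 0, 0], "turn": [0, 0, 0]},
    {"translation": [0, 0, 0], "turn": [0, 0, 0]},
  ],
  claw=1,
  grip_force=45,
)

```text
clock: 9.5
position: [0.5633, 0.0395, 0.011]
ee_rot: [2.089, -2.346, -0.0]
force: [-0.3, -0.5, 0.8]
width: 0.319
```

The fingers stopped at 29.3 mm, which is the pad's width, so it is gripped. Carrying it up along the arc.

Request:
jog_arm(
  commands=[
    {"translation": [0, 2, -6], "turn": [0, 0, 0]},
    {"translation": [0, 2.5, -11.5], "turn": [0, 0, 0]},
    {"translation": [0, 3, -17], "turn": [0, 0, 0]},
    {"translation": [0, 3, -22], "turn": [0, 0, 0]},
    {"translation": [0, 3, -28], "turn": [0, 0, 0]},
    {"translation": [0, 2.5, -34], "turn": [0, 0, 0]},
    {"translation": [0, 1, -40], "turn": [0, 0, 0]},
  ],
)

```text
clock: 10.08
position: [0.562, 0.0397, 0.0514]
ee_rot: [2.089, -2.345, -0.001]
force: [4.1, 1.2, -11.4]
width: 0.322
```

Run:
```python
from h import *
st();pad("scene","empty_pedal")
cs=arm.camera_info("scene");y=np.radians(-6.5)
h=np.array([.6345,.030,.075])
for a in [-17,0,14,20,28,35]:
    t=np.radians(a);u=np.array([-np.cos(y)*np.cos(t),-np.sin(y)*np.cos(t),np.sin(t)]);print(a,proj(cs,h+.08*u))
```

```text
10.0833 [0.562  0.0397 0.0514] F [  4.0605   1.1807 -11.4423] w 0.3217995331704137
scene empty_pedal [([315.0, 237.1], 0.74)]
-17 [315.143 251.251]
0 [316.128 242.162]
14 [315.1537 235.9188]
20 [314.2283 233.6922]
28 [312.5214 231.2143]
35 [310.5922 229.5537]
```

Request:
jog_arm(
  commands=[
    {"translation": [0, -1.5, -5], "turn": [0, 0, 0]},
    {"translation": [0, -4, -11], "turn": [0, 0, 0]},
    {"translation": [0, -6, -16], "turn": [0, 0, 0]},
    {"translation": [0, -8.5, -20.5], "turn": [0, 0, 0]},
    {"translation": [0, -11, -24], "turn": [0, 0, 0]},
  ],
)

```text
clock: 10.6
position: [0.5722, 0.0383, 0.0751]
ee_rot: [2.089, -2.344, -0.002]
force: [-4.5, 1.7, -9.2]
width: 0.321
```

Request:
jog_arm(
  commands=[
    {"translation": [0, -1, -2], "turn": [0, 0, 0]},
    {"translation": [0, -2, -4], "turn": [0, 0, 0]},
  ],
)

```text
clock: 10.77
position: [0.5749, 0.038, 0.0789]
ee_rot: [2.089, -2.345, -0.001]
force: [-1.0, 1.6, -12.1]
width: 0.319
```

Request:
jog_arm(
  commands=[
    {"translation": [0, -1.5, -2], "turn": [0, 0, 0]},
    {"translation": [0, -3, -4], "turn": [0, 0, 0]},
  ],
)

```text
clock: 10.93
position: [0.5756, 0.0378, 0.0805]
ee_rot: [2.087, -2.342, -0.006]
force: [0.0, 4.7, -45.0]
width: 0.322
```

Run:
```python
from h import *
st();pad("scene","empty_pedal")
```

```text
10.9333 [0.5756 0.0378 0.0805] F [  0.0369   4.706  -45.0406] w 0.3215952451557049
scene empty_pedal [([309.1, 230.3], 0.79)]
```

The force rose to 45 N and the pad is at (309,230), which matches the +35° prediction. That is the upper stop. Opening in place, then straight up and away.

Request:
jog_arm(
  commands=[
    {"translation": [0, 0, 0], "turn": [0, 0, 0]},
    {"translation": [0, 0, 0], "turn": [0, 0, 0]},
    {"translation": [0, 0, 0], "turn": [0, 0, 0]},
    {"translation": [0, 0, 0], "turn": [0, 0, 0]},
  ],
  claw=-0.2,
)

```text
clock: 11.37
position: [0.5803, 0.0379, 0.0847]
ee_rot: [-2.087, 2.344, -0.004]
force: [-0.1, 1.0, 0.6]
width: 0.56
```

Request:
jog_arm(
  commands=[
    {"translation": [0, 0, -15], "turn": [0, 0, 0]},
    {"translation": [0, 0, -40], "turn": [0, 0, 0]},
    {"translation": [0, 0, -70], "turn": [0, 0, 0]},
    {"translation": [0, 30, -90], "turn": [0, 0, 0]},
    {"translation": [0, 65, -95], "turn": [0, 0, 0]},
    {"translation": [0, 100, -95], "turn": [0, 0, 0]},
    {"translation": [0, 130, -95], "turn": [0, 0, 0]},
    {"translation": [0, 130, -95], "turn": [0, 0, 0]},
    {"translation": [0, 130, -95], "turn": [0, 0, 0]},
  ],
)

```text
clock: 12.12
position: [0.4492, 0.0529, 0.1794]
ee_rot: [-2.089, 2.343, -0.004]
force: [0.4, 0.7, 0.4]
width: 0.6
```

Run:
```python
from h import *
st()
for c in ("scene","top","wrist"):
    im=arm.get_image(c)
    ci=arm.camera_info(c)
    for q in ("white_pedal","empty_pedal","blue_pedal"): print(c,q,[(x["at"],x["confidence"]) for x in arm.landmark_of(c,q)[:1]])
    if c=="scene": cv2.imwrite("pics/fin.png",cv2.resize(im[130:330,150:500],(800,457),interpolation=2))
```

```text
12.1167 [0.4492 0.0529 0.1794] F [0.4452 0.6586 0.3838] w 0.5995109819968345
scene white_pedal [([452.1, 286.4], 0.86)]
scene empty_pedal [([310.6, 231.9], 0.92)]
scene blue_pedal [([204.0, 170.7], 0.68)]
top white_pedal [([200.3, 220.1], 0.94)]
top empty_pedal [([298.0, 182.1], 0.42)]
top blue_pedal [([414.4, 188.2], 0.72)]
wrist white_pedal [([119.0, 176.8], 0.58)]
wrist empty_pedal [([317.5, 59.2], 0.73)]
wrist blue_pedal [([588.8, 75.1], 0.74)]
```

View pics/fin.png

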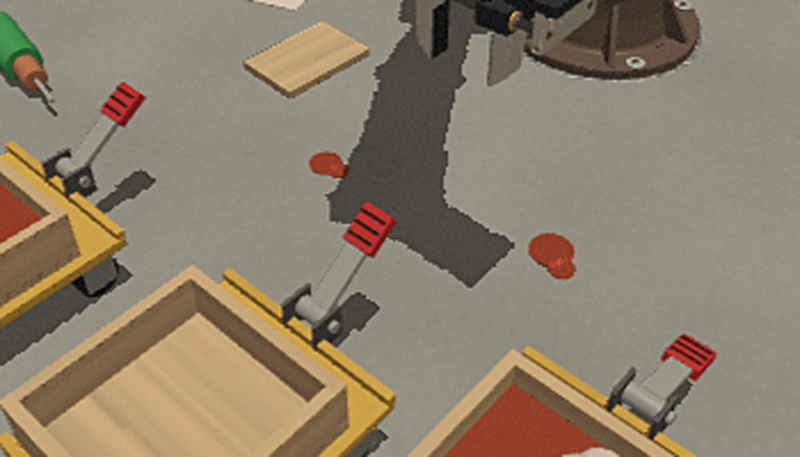

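Final view: the white pedal is down at about (452,286), the empty pedal is up at (311,232), and the blue pedal is still up. One quick numeric check of the heights, then I hand in.

Run:
```python
from h import *
cs=arm.camera_info("scene");ct=arm.camera_info("top")
S={};T={}
for k in range(4):
  for c,D in (("scene",S),("top",T)):
    arm.get_image(c)
    for q in ("white_pedal","empty_pedal","blue_pedal"):
        r=arm.landmark_of(c,q)
        if r: D.setdefault(q,[]).append(r[0]["at"])
for q in S:
    a=np.median(S[q],0);b=np.median(T[q],0);print(q,a,b,*tri(ray(cs,a),ray(ct,b)))
st()
```

```text
white_pedal [452.4 286.9] [203.9  218.85] [0.4919 0.2887 0.0514] [np.float64(0.0037836514116933607), np.float64(0.0037836514116933112)]
empty_pedal [312.   230.15] [297.5 182.9] [0.5741 0.0384 0.1242] [np.float64(0.004628859911639348), np.float64(0.004628859911639288)]
blue_pedal [204.45 173.75] [415.1 187.5] [ 0.5612 -0.26    0.1209] [np.float64(0.004475154685862901), np.float64(0.004475154685862937)]
14.3167 [0.4492 0.0528 0.178 ] F [ 0.17   -0.8543 -0.3121] w 0.601153657898523
```

The heights are 51 mm for white (fully down is 52), 124 mm for empty (fully up is 121) and 121 mm for blue (unmoved). Handing in.

```bash
python3 -c "
from cell import arm
print(arm.sign_off())"
```

```text
the job is handed in; nothing more can be done
None
```

The job is done and handed in at about 14.3 s of the 45 s. I pushed the white dolly's pedal down with shut fingers until it hit its stop. Then I pinched the empty dolly's pedal, carried it up to its stop and let go. The blue pedal was not touched, and the arm ended clear of everything.

| Pedal | Measured pad height | Expected | At the stop |
|---|---|---|---|
| White | 51 mm | 52 mm (fully down) | force rose to 48 N |
| Empty | 124 mm | 121 mm (fully up) | force rose to 45 N |
| Blue | 121 mm | about 121 mm (up, as it started) | not touched |

- **Measurement accuracy:** the two camera rays behind each height missed each other by 4–5 mm, so the heights are only good to a few millimetres. The force jumps are the firmer sign that the pedals are fully down and fully up.
- **TCP disagreement:** the pictures showed the real fingertips about 30 mm above the reported TCP height. I went by the pictures and the contact forces instead. I didn't find the cause.
- **Force limit:** the 48 N and 45 N peaks came through the fingers and stayed under the 120 N wrist limit. I took the 40 N limit to cover only the arm and gripper body, which touched nothing that I saw.

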